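# Refit the cone burr of a coffee grinder

## Task

Put the cleaned cone burr back into the coffee grinder: take it by its orange handle out of the wooden ring, lower it upright into the tapered cup and, leaning on it only lightly, turn it to and fro until its tongue drops into the hidden drive slot and the cone sits fully home. Then rock it to check that it turns freely: anticlockwise (seen from above) until the handle lines up with a red mark, then clockwise until it lines up with the other pair of red marks. Let go and leave it seated; never force it, and leave the mug, the garlic and the tin where they are.

Things in the scene. Friction and masses are not known exactly. Their poses are not given: they have to be found in the camera images.
- cone: Steel cone burr, small end down, 250 g (give or take a quarter). Origin on its axis at the small end; z up along the axis, x along the handle. Radius 18 mm at the origin, 31 mm at 32 mm up; flange of radius 36 mm at 32 to 37 mm; above it an upright orange bar handle with flat sides, 12 mm thick (y), 44 mm long (x), 37 to 72 mm up. It hangs upright by its flange in the wooden ring, 3 mm play.
- handle_end (a point): Middle of the +x end face of the orange handle: 22 mm from the cone's axis along its x, 54.5 mm above its origin.
- tongue (a point): Bottom of the drive tongue under the cone, on the cone's axis 8 mm below its origin. The tongue is 5.5 mm thick, 32 mm long and parallel to the handle (along the cone's x).
- grinder: Grey coffee grinder housing without hopper, fixed to the table: radius 55 mm at the foot, 50 mm at the top, 75 mm high; a dark wooden drawer front with brass knob faces its -x. Origin at the centre of its underside, z up. On its axis opens a cup with the cone's own taper: radius 29.8 mm at its mouth (75 mm up), 19.6 mm at 50 mm up.
- seat (a point): Where the cone's origin lies when fully home: on the grinder's axis, 46 mm above its origin. The cone then rests on the polished taper, which multiplies a push by 2.6 (keep all pushes below about 10 N); its flange 3 mm above the housing top. With the tongue not in the slot the cone stops about 6.5 mm higher and loose in the cup.
- slot (a point): Centre of the top of the dark steel drive, on the grinder's axis 44.5 mm up. A slot 9 mm wide runs right across it; its angle is unknown, within 0.5 rad either side of the grinder's x axis; either way round fits. The drive turns 1.3 rad either side, with some drag (0.04 N m): the polished, oiled tongue sliding on it under a push of 5 N does not take it along. The tongue drops in, given a light push, within about 0.1 rad of the slot and 1.5 mm of its middle.
- marks (a point): Centre of the housing's top face, 75 mm up. Marks round it: white ones in line with the grinder's x axis, red ones 0.75 rad (43 deg) either side of that, each repeated across the axis.
- stand: Plain wooden ring that holds the cone at the start, fixed: 82 mm outside diameter, 68 mm inside diameter, 48 mm high. Origin at the centre of its underside.
- mug: Cream mug with a pink band and a handle, 79x114x96 mm, standing near the grinder, to be left alone. Origin at the centre of its underside.
- garlic: Garlic bulb, 60 mm across, near the wooden ring, to be left alone. Origin at the centre of its underside.
- tin: Small food tin, 57 mm across, 72 mm high, to be left alone. Origin at the centre of its underside.
There are look-alikes about, which are no part of the job. Leave any blue look-alike of the grinder alone.

How it is judged:
By the outcome, as a careful person would: the job done as asked, in the order asked, and still so for the second after the job is handed in, with the robot touching nothing.
It also fails if it takes over 72 s, if anything falls off the work surface, if the arm or the gripper's body presses on something with over 40 N, if the wrist force passes 120 N, or if a joint passes its speed limit or range.

## Robot

A 7-joint arm with a two-finger parallel gripper is mounted at the origin on a cart in front of the work surface, level with it; the furniture and walls round the work are solid. World frame = base frame: x ahead of the robot, y to its left, z up, the work surface at z = 0. Lengths are in m, angles in rad, forces in N, time in s.
With the tool pointing down it reaches from about 0.425 to 0.825 m from the base axis. Payload 3.6 kg.
Tool frame: the origin (TCP) lies where the fingers leave the gripper's body, on its centre line; the fingertips stand 73 mm ahead of it and the grasp point (between the pads) lies 54 mm ahead of it; z points along the fingers, y is the line along which they close (so a half turn about z gives the same grasp; the last joint's range is limited). The gripper opens to 85 mm and grips with 20 to 120 N. Pads are 22 mm wide; open, the fingers measure 114 mm over their backs; the gripper's body (76 mm by 85 mm) begins 54 mm behind the grasp point. The pads swing forward as they close: fully open they stand 13 mm farther back than shut.
Start: joints at [-1.171, 0.615, -0.013, 1.423, 0.008, 1.103, -0.04], TCP at [0.268, 0.592, 0.304] pointing down, gripper open.
Joint ranges: [-3.12, 3.12], [-0.3, 2.06], [-1.34, 1.32], [0.26, 2.42], [-1.36, 4.5], [0.01, 1.98], [-2.84, 2.84]. Speed limits (rad/s): [2.79, 2.79, 3.14, 3.14, 3.14, 3.14, 3.14].

## Interface

Orientations are given as a unit quaternion [x, y, z, w].
In Python, from station import arm, snapshot, camera_info, ticket gives the robot as it stands. Calls block until the motion is done:
- arm.movep(position, orientation): joint-space move of the TCP to a pose.
- arm.line_to(position, velocity=0.15, ori=None): straight line of the TCP; ori=None keeps the orientation; velocity is the mean speed in m/s.
- arm.move_j(angles): joint-space move.
- arm.move_gripper(opening, effort=None): opening from 0.0 (shut) to 1.0 (fully open); effort is the grip in N (None keeps the last); returns when the fingers have stopped.
- arm.pause(seconds).
- arm.ik(position, orientation): joint angles nearest the present ones, or None.
- snapshot(name): name is "scene" or "top"; returns the picture (384x512x3 uint8, blue, green, red); there is no depth.
- camera_info(name): a dict with "fx", "fy", "cx", "cy" (pixels), "R" (3x3) and "t" (3): a world point X has camera coordinates R X + t. Camera axes: x right, y down, z forward; pixel columns grow to the right and rows downward; lengths in m; the calibration is good to about 2 mm. A picture is of the moment at which its call begins. camera_info takes no time and is no camera call.
A pose or a line that the arm cannot do raises arm.MotionError and nothing moves.
- ticket.finish_job(): hands the job in; it is judged then, once.
Readings, each from a call of its own:
- arm.read_time(): time.
- arm.read_joint_positions(): joint angles.
- arm.read_dq(): joint speeds.
- arm.read_effort(): joint torques, N m.
- arm.read_tool_pos(): TCP position.
- arm.read_eef_rot(): TCP orientation.
- arm.read_ft_force(): force on the tool from outside, world axes, zero at the start.
- arm.read_wrist_torque(): the same for the moment, N m.
- arm.read_opening(): opening from 0.0 (shut) to 1.0 (fully open).
- arm.read_finger_force(): force on a finger pad.
Only numpy, scipy, OpenCV 4.12 (cv2) and the standard library are available. Lean on these libraries where they do the work, as an engineer would, in place of code of your own. Each camera call takes 0.05 s, during which the arm holds its last target. There are 200 camera calls.

## Working session

There is one attempt and no reset: what is moved stays moved. The work goes in short steps, each a Python script; the robot and the scene stay as the last script left them, time stands still between calls to the robot, and variables do not carry over. Pictures are saved under pics/ and viewed, at most 10 in all, crops included, and the job is handed in when it is done.

```bash
mkdir -p pics; ls; python3 - <<'E'
from station import *
import cv2
for n in("scene","top"):
    cv2.imwrite(f"pics/{n}0.png",snapshot(n)); c=camera_info(n); print(n,c)
print(arm.read_eef_rot(),arm.read_tool_pos(),arm.read_time())
E
```

```text
pics
scene {'fx': 446.8792495710147, 'fy': 446.8792495710147, 'cx': 261.073874687044, 'cy': 189.08326006484057, 'R': array([[ 0.81647308, -0.57695371,  0.02227383],
       [-0.33450696, -0.50411479, -0.79622445],
       [ 0.47061322,  0.64264508, -0.60459118]]), 't': array([-0.36448135,  0.30155117,  0.6693944 ])}
top {'fx': 423.99394544287827, 'fy': 423.99394544287827, 'cx': 253.7491249073659, 'cy': 187.22098259702062, 'R': array([[ 0.0027075 , -0.99995311,  0.009298  ],
       [-0.99480281, -0.00363972, -0.10175524],
       [ 0.10178431, -0.00897417, -0.99476601]]), 't': array([0.14954451, 0.53568407, 1.05904797])}
[ 2.11268502e-01  9.77427337e-01 -1.17043416e-03 -2.24763516e-04] [0.26825511 0.59147451 0.30284774] 0.1
```

View pics/scene0.png

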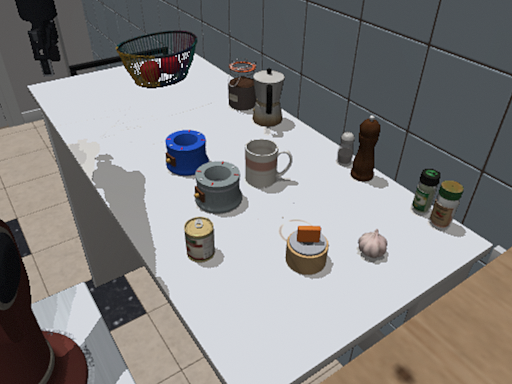

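View pics/top0.png

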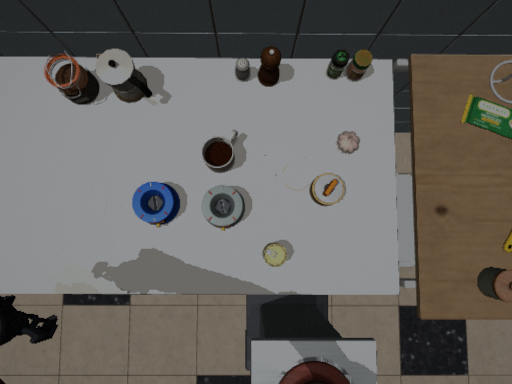

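Top view: the grey grinder is at (222,206) and its blue look-alike at (155,203). The orange-handled cone in its wooden ring is at (328,189), the mug at (219,153), the garlic at (348,142) and the tin at (275,254). The grey one fits the grinder description. I'll confirm both with an enlarged crop and measure.

```bash
cat > h.py <<'E'
import numpy as np, cv2
from station import *
from scipy.spatial.transform import Rotation as Ro
def ray(n,u,v,z):
    c=camera_info(n);R=np.array(c["R"]);t=np.array(c["t"])
    d=R.T@np.array([(u-c["cx"])/c["fx"],(v-c["cy"])/c["fy"],1]);o=-R.T@t
    return o+d*(z-o[2])/d[2]
def proj(n,X):
    c=camera_info(n);p=np.array(c["R"])@X+c["t"];return np.array([c["cx"]+c["fx"]*p[0]/p[2],c["cy"]+c["fy"]*p[1]/p[2]])
def blobs(img,lo,hi,amin=2):
    m=cv2.inRange(cv2.cvtColor(img,cv2.COLOR_BGR2HSV),lo,hi)
    n,l,s,c=cv2.connectedComponentsWithStats(m)
    return m,[(s[i,4],c[i].round(1)) for i in range(1,n) if s[i,4]>=amin]
def quat(yaw): # tool down, tool y axis at angle yaw in world
    y=np.array([np.cos(yaw),np.sin(yaw),0]);z=np.array([0,0,-1.])
    return Ro.from_matrix(np.c_[np.cross(y,z),y,z]).as_quat()
E
python3 - <<'E'
from h import *
t=cv2.imread("pics/top0.png");s=cv2.imread("pics/scene0.png")
k=lambda im,x,y,w=60,h=60,f=5:cv2.resize(im[y:y+h,x:x+w],None,fx=f,fy=f,interpolation=cv2.INTER_CUBIC)
cv2.imwrite("pics/crop0.png",np.vstack([np.hstack([k(t,193,177),k(t,298,160)]),np.hstack([k(s,188,155),k(s,277,215)])]))
for n,im in(("top",t),("scene",s)):
    print(n,"orange",blobs(im,(5,170,120),(16,255,255),8)[1])
    print(n,"red",blobs(im,(0,70,60),(4,255,255))[1],blobs(im,(170,70,60),(180,255,255))[1])
E
```

```text
top orange [(np.int32(28), array([59.7, 57.8])), (np.int32(9), array([51.8, 81.2])), (np.int32(33), array([330.5, 187.2]))]
top red [(np.int32(5), array([209.8, 192.2])), (np.int32(5), array([233.2, 192.2])), (np.int32(5), array([209.8, 217.8])), (np.int32(5), array([233.8, 218.2])), (np.int32(232), array([295.8, 374.5])), (np.int32(2), array([303.5, 364. ])), (np.int32(3), array([299.3, 379.3]))] [(np.int32(2), array([165.5, 212.5])), (np.int32(2), array([141.5, 215.5]))]
scene orange [(np.int32(13), array([248.7,  69.8])), (np.int32(97), array([308.4, 228.1]))]
scene red [(np.int32(5), array([149.6,  63. ])), (np.int32(3), array([146.7,  64. ])), (np.int32(5), array([154.,  65.])), (np.int32(2), array([237.5,  63. ])), (np.int32(7), array([151. ,  66.7])), (np.int32(2), array([156. ,  65.5])), (np.int32(2), array([141. ,  66.5])), (np.int32(2), array([145. ,  67.5])), (np.int32(4), array([147.8,  68. ])), (np.int32(7), array([142. ,  71.3])), (np.int32(6), array([149.2,  74.5])), (np.int32(2), array([155. ,  72.5])), (np.int32(6), array([242.5,  72. ])), (np.int32(3), array([222.3, 162.3])), (np.int32(4), array([198.5, 171. ])), (np.int32(5), array([235.8, 174.2])), (np.int32(4), array([212. , 183.5])), (np.int32(8), array([438.8, 213.9])), (np.int32(12), array([194.5, 245. ])), (np.int32(2), array([201. , 245.5])), (np.int32(8), array([198.5, 258. ])), (np.int32(998), array([ 68.1, 356.4]))] [(np.int32(3), array([192.7,  40. ])), (np.int32(134), array([168.9,  61.7])), (np.int32(7), array([149.6,  64. ])), (np.int32(18), array([153.3,  67.3])), (np.int32(6), array([146.5,  64.5])), (np.int32(12), array([156.8,  66.7])), (np.int32(17), array([144.6,  69.4])), (np.int32(2), array([141. ,  68.5])), (np.int32(2), array([148. ,  70.5])), (np.int32(2), array([151. ,  70.5]))]
```

View pics/crop0.png

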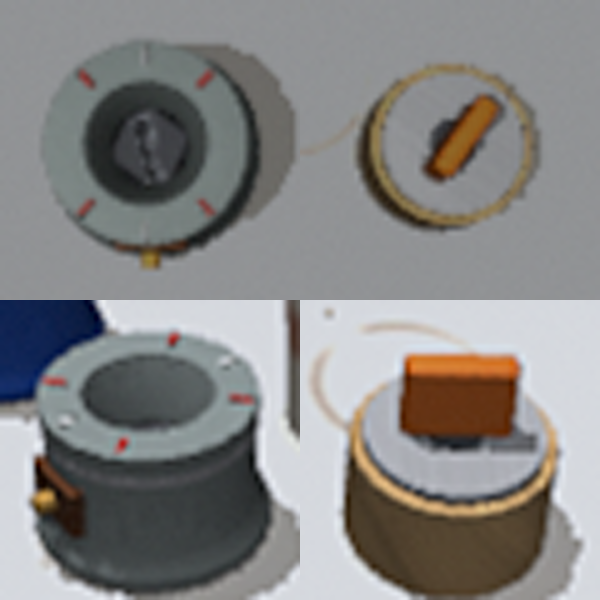

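Crop: top left is the grey grinder with four red marks, a brass knob on its -x side, and the slot visible as a dark line tilted a little off x. Right is the steel cone, orange handle up, in the plain wooden ring. Both match the description.

```bash
python3 - <<'E'
from h import *
t=cv2.imread("pics/top0.png");s=cv2.imread("pics/scene0.png")
m={}
T=np.array([ray("top",*p,.075)[:2] for p in[(209.8,192.2),(233.2,192.2),(209.8,217.8),(233.8,218.2)]])
S=np.array([ray("scene",*p,.075)[:2] for p in[(222.3,162.3),(235.8,174.2),(198.5,171),(212,183.5)]])
for P in(T,S):
    c=P.mean(0);d=P-c;print("grinder c",c,"r",np.hypot(*d.T),"ang",np.arctan2(d[:,1],d[:,0]))
for n,im,z in(("top",t,.088),("scene",s,.0705)):
    mk,_=blobs(im,(4,120,60),(20,255,255))
    if n=="top": roi=(312,172,345,205)
    else: roi=(292,222,324,244)
    k=np.zeros_like(mk);k[roi[1]:roi[3],roi[0]:roi[2]]=255;mk&=k
    nn,l,st,ce=cv2.connectedComponentsWithStats(mk);i=1+st[1:,4].argmax()
    ys,xs=np.where(l==i);print(n,st[i],ce[i])
    P=np.array([ray(n,x,y,z)[:2] for x,y in zip(xs,ys)]).astype(np.float32)
    r=cv2.minAreaRect(P*1000);b=cv2.boxPoints(r)/1000;print("handle",P.mean(0),r)
    w,v=np.linalg.eigh(np.cov(P.T));print("axis",np.arctan2(*v[::-1,1]),np.sqrt(w*12))
# stand ring top face in top view: wood+steel outline
hsv=cv2.cvtColor(t,cv2.COLOR_BGR2HSV)
print("seat at top px",proj("top",np.array([*T.mean(0),.0445])))
roi=cv2.cvtColor(t,cv2.COLOR_BGR2GRAY)[196:217,212:234];print(roi)
E
```

```text
grinder c [0.48632864 0.22968378] r [0.04284384 0.04206425 0.04206579 0.04358832] ang [ 0.75097555 -0.72365952  2.40016504 -2.38908736]
grinder c [0.48665408 0.23016619] r [0.04245732 0.04215347 0.04263303 0.04216794] ang [ 0.7532868  -0.7338469   2.41367363 -2.37749132]
top [323 179  15  17  99] [330.13131313 187.19191919]
handle [ 0.5296848  -0.03299486] ((529.806884765625, -33.249481201171875), (13.329038619995117, 46.22495651245117), 55.88312530517578)
axis 2.504799718496686 [0.01270188 0.04530064]
scene [297 226  24  16 354] [308.24858757 233.49435028]
handle [ 0.5310807  -0.03390338] ((531.8016357421875, -34.075599670410156), (41.991302490234375, 47.7431755065918), 56.08221435546875)
axis -2.8872654625070737 [0.03990652 0.04720557]
seat at top px [222.45591882 205.78937642]
[[122 100  64  50  51  51  51  52  52  55  56  55  58  58  60  61  63  63
   89 113 121 122]
 [102  62  50  50  48  48  47  49  49  52  50  52  55  57  58  59  60  63
   64  89 113 123]
 [ 68  50  51  47  44  45  48  45  43  46  51  54  50  49  55  58  60  62
   64  65  96 117]
 [ 52  46  44  43  43  44  41 
[... 944 characters left out ...]
7  74  83  68  64  65  45  21
   46  56  60  68]
 [ 41  37  38  33  33  42  57  64  66  64  51  71  78  73  64  59  36  33
   50  58  59  87]
 [ 43  37  36  35  32  29  33  54  64  65  48  40  79  90  72  51  36  47
   55  60  64 110]
 [ 55  40  39  36  33  31  27  29  48  60  66  50  75  89  71  46  47  51
   56  58  90 119]
 [ 82  46  39  39  37  35  32  32  30  46  73  54  55  60  50  48  51  54
   57  76 116 124]
 [115  84  51  41  38  38  38  37  33  38  33  37  41  43  46  49  53  57
   75 112 125 124]
 [128 120  87  59  43  41  41  41  40  40  42  44  44  46  50  52  67  81
  111 122 124 122]
 [125 126 122  99  77  56  44  43  46  45  46  45  48  50  63  74  98 122
  124 123 119 115]]
```

```bash
cat >> h.py <<'E'
G=np.array([.4866,.2299]);GY=.012;C=np.array([.5302,-.0333]);CA=-.62
E
python3 - <<'E'
from h import *
y=Ro.from_quat(arm.read_eef_rot()).as_matrix()[:,1];print("yaw now",np.arctan2(y[1],y[0]))
for off in(np.pi/2,-np.pi/2):
    for p,a in((C,CA),*[(G,GY+b) for b in(-.95,-.75,0,.75,.95)]):
        j=arm.ik([*p,.165],quat(a+off));print(off>0,a,None if j is None else np.round(j,2))
print(arm.read_ft_force(),arm.read_opening())
E
```

```text
yaw now 1.1450508060406905
True -0.62 [-0.02  0.62  0.07  1.92 -0.07  0.61  1.04]
True -0.938 [-0.55  0.63  0.1   1.9  -0.1   0.62  0.25]
True -0.738 [-0.52  0.63  0.05  1.9  -0.06  0.62  0.4 ]
True 0.012 [-0.41  0.63 -0.1   1.9   0.1   0.62  1.  ]
True 0.762 [-0.3   0.64 -0.28  1.89  0.28  0.65  1.59]
True 0.962 [-0.26  0.65 -0.33  1.89  0.33  0.66  1.73]
False -0.62 [-0.61  0.92  1.13  1.94 -1.01  1.01 -1.18]
False -0.938 [-0.07  0.71 -0.66  1.89  0.62  0.76  2.7 ]
False -0.738 [-1.11  0.93  1.13  1.92 -1.01  1.02 -1.81]
False 0.012 [-0.84  0.69  0.57  1.91 -0.56  0.7  -1.49]
False 0.762 [-0.75  0.66  0.41  1.91 -0.41  0.66 -0.89]
False 0.962 [-0.71  0.65  0.36  1.91 -0.36  0.65 -0.74]
[ 0.19465392 -0.12749386 -0.57244864] 1.0002038639323236
```

```bash
python3 - <<'E'
from h import *
q=quat(CA+np.pi/2)
arm.movep([*C,.25],q); arm.move_gripper(.5,40)
arm.line_to([*C,.17],.15); f0=np.array(arm.read_ft_force())
arm.line_to([*C,.131],.06); print("touch",np.array(arm.read_ft_force())-f0)
cv2.imwrite("pics/pre.png",snapshot("scene"))
arm.move_gripper(0,40); print("open",arm.read_opening(),arm.read_finger_force(),np.array(arm.read_ft_force())-f0,arm.read_tool_pos())
arm.line_to([*C,.215],.08); arm.pause(.2)
print("held",arm.read_opening(),np.array(arm.read_ft_force())-f0,np.array(arm.read_wrist_torque()),arm.read_time())
a=snapshot("scene");b=snapshot("top")
cv2.imwrite("pics/held.png",np.hstack([cv2.resize(x[r:r+110,c:c+110],None,fx=3,fy=3) for x,r,c in((cv2.imread("pics/pre.png"),180,255),(a,150,250))]))
cv2.imwrite("pics/heldtop.png",b);cv2.imwrite("pics/heldsc.png",a)
E
```

```text
touch [-0.61002051  0.23043007 -1.06872819]
open 0.13037836818581522 40.86518168449402 [-1.00588868 -0.15161265  2.70017798] [ 0.53043754 -0.03328076  0.13144593]
held 0.13373998195288564 [ 7.71418663e-04  5.20635461e-02 -3.31623345e+00] [-0.01781532  0.03925329 -0.01068939] 6.3167
```

View pics/held.png

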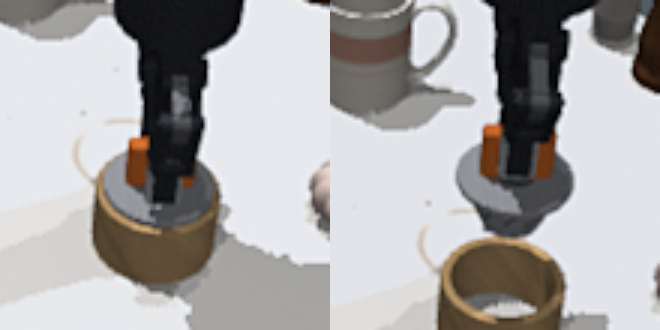

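Left: fingers around the handle. Right: the cone hangs upright clear of the ring, handle about centred in the pads (columns 483–553). Now I'll measure the offset along the handle and move over the cup.

```bash
python3 - <<'E'
from h import *
im=cv2.imread("pics/heldsc.png")
mk,_=blobs(im,(4,120,60),(20,255,255));k=np.zeros_like(mk);k[180:215,400-400+260:450]=255;k[:,345:]=0
k[:]=0;k[185:215,405:440]=0;k[185:215,407:440]=0
k[185:215,405:]=0;k[188:212,250+155:]=0
k[185:215,250+50:250+110]=255;mk&=k  # crop x=(col-330)/3+250 -> 483..553 => 301..325
ys,xs=np.where(mk);print(xs.min(),xs.max(),ys.min(),ys.max(),np.unique(xs))
tcp=np.array(arm.read_tool_pos());hm=np.array([tcp[0],tcp[1],tcp[2]-.0605])
d=np.array([np.cos(CA),np.sin(CA),0])
e=[proj("scene",hm+s*d*.022) for s in(-1,0,1)];print(e)
print("offset mm along handle",((xs.min()+xs.max())/2-e[1][0])*44/(e[2][0]-e[0][0]))
E
```

```text
300 324 191 209 [300 301 302 303 304 305 306 307 318 319 320 321 322 323 324]
[array([299.4177431 , 198.94901904]), array([311.62882867, 199.19898226]), array([323.8334874 , 199.44881392])]
offset mm along handle 0.6688937431598755
```

```bash
cat >> h.py <<'E'
O=np.pi/2
def down(xy,a,zend,f0,fmax=4,step=.0007,v=.02):
    z=arm.read_tool_pos()[2]; F=None
    while z>zend:
        z-=step; arm.line_to([*xy,z],v,quat(a+O)); F=np.array(arm.read_ft_force())-f0
        if F[2]>fmax or np.linalg.norm(F)>8: break
    return F
E
python3 - <<'E'
from h import *
p=arm.read_tool_pos()
arm.line_to([p[0],p[1],.245],.15)
a=GY+.2
arm.movep([*G,.245],quat(a+O)); arm.line_to([*G,.2],.1); arm.pause(.3)
f0=np.array(arm.read_ft_force());np.save("f0.npy",f0)
arm.line_to([*G,.176],.05);print("F",np.array(arm.read_ft_force())-f0,arm.read_tool_pos())
F=down(G,a,.1655,f0,3);arm.pause(.1)
print("F",F,np.array(arm.read_ft_force())-f0,arm.read_tool_pos(),np.array(arm.read_wrist_torque()),arm.read_time())
cv2.imwrite("pics/in.png",snapshot("scene"))
E
```

```text
F [-0.19208084  0.81070179 -0.599512  ] [0.48661553 0.22992681 0.17576536]
F [-0.43438075  0.55974871 -1.13642108] [ 0.79790325  0.56013675 -0.10578751] [0.48657709 0.22995784 0.16526076] [0.06175661 0.04863718 0.04282607] 13.1917
```

```bash
python3 - <<'E'
from h import *
f0=np.load("f0.npy");a=GY+.2
F=down(G,a,.157,f0,3.5,.0005);arm.pause(.1)
print("F",F,np.array(arm.read_ft_force())-f0,arm.read_tool_pos(),np.array(arm.read_wrist_torque()),arm.read_opening(),arm.read_time())
im=snapshot("scene");cv2.imwrite("pics/in2.png",im)
cv2.imwrite("pics/in2c.png",cv2.resize(im[120:220,165:275],None,fx=6,fy=6,interpolation=cv2.INTER_CUBIC))
E
```

```text
F [-3.18290361  3.55036301  4.4269692 ] [-3.98608854  3.32924638  2.97484964] [0.48605814 0.23057784 0.16185235] [0.70618056 0.88169457 0.02479499] 0.13188116250443235 15.0917
```

View pics/in2c.png

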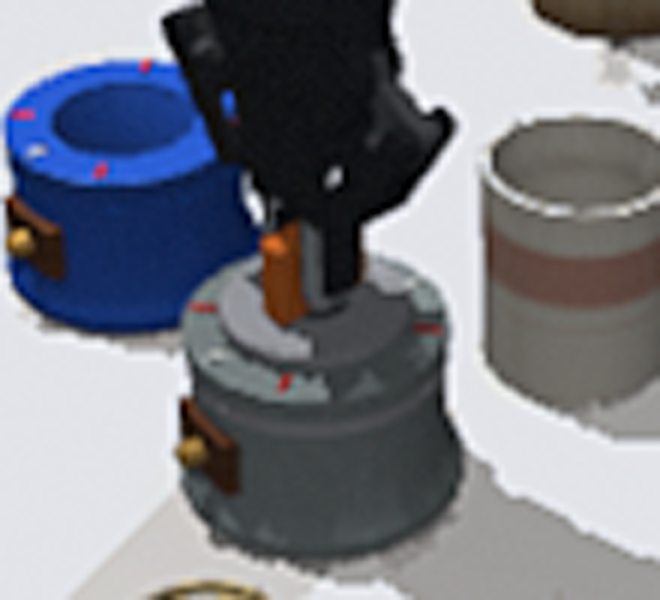

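Picture: the cone is in the cup with its flange just above the housing top and the handle near the x axis. It made contact at the home height. I'll recentre to cancel the side load and lean lightly to confirm it is home.

```bash
python3 - <<'E'
from h import *
f0=np.load("f0.npy");a=GY+.2
g=G.copy();z=arm.read_tool_pos()[2]
for i in range(6):
    p=np.array(arm.read_tool_pos());F=np.array(arm.read_ft_force())-f0
    print(p.round(4),F.round(1),np.array(arm.read_wrist_torque()).round(2))
    g=g+np.clip(F[:2]/8000,-.0004,.0004); 
    if F[2]<3.5: z-=.0004
    elif F[2]>5: z+=.0003
    arm.line_to([*g,z],.01,quat(a+O));arm.pause(.1)
print(g,z,arm.read_time(),np.array(arm.read_ft_force())-f0)
np.save("g.npy",[*g,z])
E
```

```text
[0.4861 0.2306 0.1619] [-3.7  3.9  3.9] [ 0.71  0.91 -0.11]
[0.486  0.2306 0.1619] [-3.8  2.7  3.7] [0.76 0.81 0.01]
[0.486  0.2306 0.1618] [-2.7  3.4  2.8] [0.73 0.62 0.03]
[0.4858 0.2308 0.1615] [-2.8  2.1  2. ] [ 0.49  0.39 -0.04]
[0.4857 0.2309 0.1613] [-0.8  1.6  4.7] [0.17 0.23 0.01]
[0.4857 0.2309 0.1613] [ 1.2 -1.6  5.9] [-0.19  0.   -0.03]
[0.4851677  0.23129487] 0.1613504383851349 17.2417 [ 2.36969922 -0.32836664  2.86764169]
```

Home: the TCP settled at 0.1613 m against an expected 0.1614 m (6.5 mm higher would mean blocked). Now I'll rock it anticlockwise with force centring.

```bash
cat >> h.py <<'E'
def turn(g,z,a0,a1,f0,n):
    for a in np.linspace(a0,a1,n+1)[1:]:
        arm.line_to([*g,z],.01,quat(a+O)); F=np.array(arm.read_ft_force())-f0
        g=g+np.clip(F[:2]/12000,-.0002,.0002)
        if F[2]>4: z+=.0002
        elif F[2]<1: z-=.0001
        print(round(a,2),np.round([*g,z],4),F.round(1),round(arm.read_wrist_torque()[2],3),round(arm.read_tool_pos()[2],4),round(arm.read_time(),1))
        if np.linalg.norm(F)>14: print("STOP");break
    return g,z,a
E
python3 - <<'E'
from h import *
f0=np.load("f0.npy");*g,z=np.load("g.npy");g=np.array([.4856,.2310])
g,z,a=turn(g,z,GY+.2,GY+.3,f0,2)
g,z,a=turn(g,z,a,GY+.75,f0,8)
arm.pause(.2);y=Ro.from_quat(arm.read_eef_rot()).as_matrix()[:,1];print("handle",np.arctan2(y[1],y[0])-O,arm.read_tool_pos())
np.save("g.npy",[*g,z])
im=snapshot("top");cv2.imwrite("pics/ccw_top.png",im);im2=snapshot("scene");cv2.imwrite("pics/ccw_sc.png",im2)
k=lambda im,x,y:cv2.resize(im[y:y+60,x:x+60],None,fx=6,fy=6,interpolation=cv2.INTER_CUBIC)
cv2.imwrite("pics/ccw.png",np.hstack([k(im,193,177),k(im2,188,150)]))
E
```

```text
0.26 [0.4857 0.2309 0.1614] [ 0.8 -0.9  3.9] 0.067 0.1613 17.5
0.31 [0.4857 0.2308 0.1616] [ 0.6 -1.3  4.1] 0.074 0.1613 17.7
0.37 [0.4858 0.2307 0.1616] [ 0.9 -1.3  2.4] 0.004 0.1614 18.0
0.42 [0.4859 0.2307 0.1615] [ 1.1 -0.5  0.4] -0.035 0.1614 18.2
0.48 [0.4861 0.2307 0.1615] [ 2.8 -0.2  1.3] 0.008 0.1614 18.5
0.54 [0.4862 0.2306 0.1615] [ 1.8 -0.5  1.5] 0.053 0.1614 18.7
0.59 [0.4864 0.2306 0.1615] [ 2.  -0.6  1.6] 0.036 0.1614 19.0
0.65 [0.4864 0.2305 0.1615] [ 0.2 -0.2  1.9] 0.037 0.1614 19.2
0.71 [0.4865 0.2305 0.1615] [ 0.8 -0.6  2. ] 0.043 0.1614 19.5
0.76 [0.4865 0.2305 0.1615] [-0.3 -0.3  2.2] 0.004 0.1614 19.7
handle 0.7609738009644316 [0.48610509 0.23047392 0.1613704 ]
```

View pics/ccw.png

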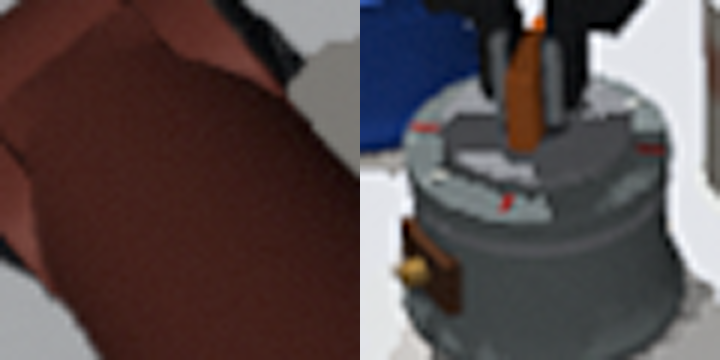

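The handle's near end points at the near red mark (right crop, 507,203), the cone sits at home height, and the 0.04 N m torque matches the drive drag. So the tongue is engaged. Next: clockwise to the other marks.

```bash
python3 - <<'E'
from h import *
f0=np.load("f0.npy");*g,z=np.load("g.npy");g=np.array(g)
g,z,a=turn(g,z,GY+.75,GY+.78,f0,1)
g,z,a=turn(g,z,GY+.78,GY-.76,f0,22)
arm.pause(.2);y=Ro.from_quat(arm.read_eef_rot()).as_matrix()[:,1];print("handle",np.arctan2(y[1],y[0])-O,arm.read_tool_pos())
np.save("g.npy",[*g,z])
im2=snapshot("scene");cv2.imwrite("pics/cw_sc.png",im2)
cv2.imwrite("pics/cw.png",cv2.resize(im2[150:210,188:248],None,fx=8,fy=8,interpolation=cv2.INTER_CUBIC))
E
```

```text
0.79 [0.4864 0.2304 0.1615] [-0.9 -0.7  2.6] 0.036 0.1614 20.3
0.72 [0.4863 0.2304 0.1615] [-1.6 -0.6  2.2] -0.034 0.1614 20.5
0.65 [0.4862 0.2303 0.1615] [-1.3 -0.6  1.5] -0.007 0.1614 20.8
0.58 [0.486  0.2304 0.1615] [-1.7  1.5  1.4] -0.024 0.1614 21.0
0.51 [0.4859 0.2305 0.1614] [-1.3  0.8  0.4] -0.013 0.1614 21.3
0.44 [0.4858 0.2307 0.1614] [-1.   2.   2.3] -0.068 0.1614 21.5
0.37 [0.4857 0.2308 0.1614] [-1.3  1.4  1. ] -0.018 0.1614 21.8
0.3 [0.4856 0.2309 0.1613] [-1.5  0.9  0.7] -0.034 0.1614 22.0
0.23 [0.4854 0.2309 0.1613] [-1.9  0.9  1.8] 0.022 0.1614 22.3
0.16 [0.4854 0.2309 0.1612] [-0.5 -0.5  0.9] -0.042 0.1614 22.5
0.09 [0.4854 0.2309 0.1612] [0.4 0.2 2.5] -0.076 0.1614 22.8
0.02 [0.4855 0.2309 0.1612] [0.7 0.5 2.8] -0.073 0.1613 23.0
-0.05 [0.4855 0.231  0.1612] [0.4 0.7 3.6] -0.113 0.1613 23.3
-0.12 [0.4855 0.2311 0.1614] [0.3 0.5 4. ] -0.102 0.1613 23.5
-0.19 [0.4855 0.2312 0.1614] [-0.2  1.4  2.3] -0.069 0.1614 23.8
-0.26 [0.4856 0.2313 0.1614] [0.5 1.2 2.2] -0.008 0.1614 24.0
-0.33 [0.4856 0.2314 0.1614] [0.6 1.5 2. ] 0.014 0.1614 24.3
-0.4 [0.4858 0.2315 0.1614] [1.9 1.3 1.1] -0.057 0.1614 24.5
-0.47 [0.4859 0.2316 0.1614] [1.5 1.2 1.3] -0.001 0.1613 24.8
-0.54 [0.4859 0.2317 0.1614] [0.6 1.4 1.6] -0.043 0.1614 25.0
-0.61 [0.486  0.2318 0.1614] [0.7 0.8 2. ] -0.036 0.1613 25.3
-0.68 [0.4862 0.2319 0.1614] [2.  2.  1.8] -0.047 0.1614 25.5
-0.75 [0.4863 0.232  0.1614] [1.7 1.2 2.1] -0.079 0.1614 25.8
handle -0.746587897350621 [0.48606226 0.23182904 0.16135931]
```

View pics/cw.png

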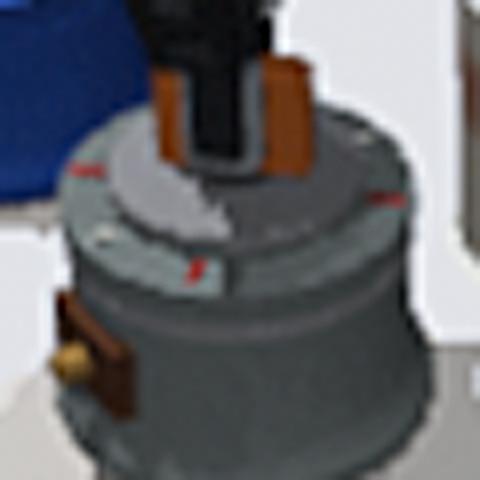

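The handle lies along the line from the left red mark (85,170) to the right one (385,198), and the cone is still at home height. Letting go and checking from above.

```bash
python3 - <<'E'
from h import *
p=arm.read_tool_pos()
arm.move_gripper(.45,20); arm.pause(.2)
arm.line_to([p[0],p[1],.26],.08); arm.movep([.5,-.06,.32],quat(CA+O)); arm.pause(.2)
t=snapshot("top");s=snapshot("scene");cv2.imwrite("pics/end_top.png",t)
k=lambda im,x,y:cv2.resize(im[y:y+60,x:x+60],None,fx=6,fy=6,interpolation=cv2.INTER_CUBIC)
cv2.imwrite("pics/end.png",np.hstack([k(t,193,177),k(s,188,150)]))
mk,_=blobs(t,(4,120,60),(20,255,255));k=np.zeros_like(mk);k[190:216,208:238]=255;mk&=k
n,l,st,_=cv2.connectedComponentsWithStats(mk);i=1+st[1:,4].argmax();ys,xs=np.where(l==i)
P=np.array([ray("top",x,y,.118)[:2] for x,y in zip(xs,ys)]);w,v=np.linalg.eigh(np.cov(P.T))
print("handle",P.mean(0),np.arctan2(*v[::-1,1]),np.sqrt(w*12),arm.read_time())
E
```

```text
handle [0.48549993 0.22889178] 2.38974904737563 [0.01238601 0.04155068] 29.4417
```

View pics/end.png

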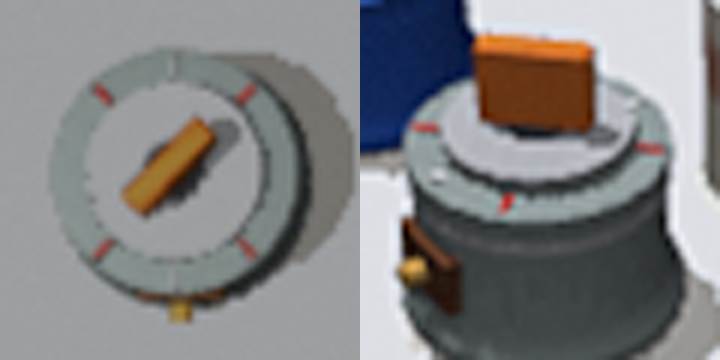

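The cone sits home and released, with its handle (measured 2.390, i.e. -0.752 rad) lined up with the red marks at (247,95) and (103,250). The robot is clear.

```bash
python3 -c "
from station import *
print(ticket.finish_job())"
```

```text
the job is handed in; nothing more can be done
None
```

The cone burr is seated fully home in the grey grinder; it dropped into the slot at the first angle tried, so no to-and-fro search was needed. I rocked it anticlockwise and then clockwise to the red marks, let go, and handed the job in at about 29 s.

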